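Wedge a sagging bottle lane up to its height mark

ROBOT

A 7-joint arm with a two-finger parallel gripper is mounted at the origin on the work surface. World frame = base frame: x ahead of the robot, y to its left, z up, the work surface at z = 0. Lengths are in mm, angles in rad, forces in N, time in s.
With the tool pointing down it reaches from about 400 to 875 mm from the base axis. Payload 4.4 kg.
Tool frame: the origin (TCP) lies midway between the tips of the shut fingers; the grasp point (between the pads) lies 19 mm behind it; z points along the fingers, y is the direction in which the jaws open and shut (so a half turn about z gives the same grasp; the last joint's range is limited). The gripper opens to 85 mm and grips with 20 to 120 N. Pads are 22 mm wide; open, the fingers measure 114 mm over their backs; the gripper's body (76 mm by 85 mm) begins 54 mm behind the grasp point. The pads swing forward as they close: fully open they stand 13 mm farther back than shut.
Start: joints at [1.113, 0.628, 0.038, 1.517, -0.027, 0.996, -0.02], TCP at [248.232, -600.748, 231.313] pointing down, gripper open.
Joint ranges: [-3.06, 3.06], [-0.37, 2.12], [-1.25, 1.32], [0.18, 2.47], [-1.1, 4.24], [0.23, 1.98], [-2.94, 2.94]. Speed limits (rad/s): [2.57, 2.57, 3.14, 3.14, 3.14, 3.14, 3.14].

INTERFACE

Orientations are given as [roll, pitch, yaw] about the fixed x, y, z axes, in that order (R = Rz(yaw) Ry(pitch) Rx(roll)).
In Python, from cell import ctrl, vision gives the robot as it stands.
- The arm moves only by the tool play_rows, never from a script. Its arguments are lists of equal length, an entry for each row: "slide": the shift along the tool's x, y, z in mm, a list of three; "turn": the turn about the tool's z in rad; "fingers": the opening, from 0 (shut) to 1 (fully open). A call has 1 to 5 rows; each row is the pose to reach, as a shift and turn from the pose measured when the call began, along the tool's axes at that moment; what a row does not reach only later rows make up. A row lasts 1/8 s, in which the tool goes at most 62.5 mm and 10.7 degrees, less where a joint would pass 70% of its speed; a pose out of reach is approached as far as the arm can. A call with a gripper value outside its range is refused whole. The fingers move at their own pace and stop on an object; the grip force is fixed at half the most. Time passes only in rows, so rows that repeat a pose let the fingers close. It gives the time, the measured TCP pose, the force and the opening at its end, in the units of the state.
- ctrl.read_state(): the state, without advancing time (a new reading comes with each control period).
- vision.get_image(name): name is "scene" or "top" or "wrist"; returns (picture, depth): 400x640x3 uint8, blue, green, red; 400x640 float32, mm along the optical axis (not along the pixel's ray), 0 where there is no reading.
- vision.camera_params(name): a dict with "fx", "fy", "cx", "cy" (pixels), "position" and "rotation" of the camera in the world. Camera axes: x right, y up, looking along -z (the intrinsics and any distortion apply to the point x, -y, -z); pixel columns grow to the right and rows downward; lengths in mm; the calibration is good to about 2 mm. A picture is of the moment at which its call begins: read the wrist's pose just before it. camera_params takes no time and is no camera call; for the wrist camera it gives the pose at the moment of the call.
- ctrl.finish_job(): hands the job in, once; it reports no verdict.
The state is a dict: "clock": time; "qpos": joint angles; "qd": joint speeds; "tau": joint torques, N m; "eef_pos": TCP position; "tool_rot": TCP orientation; "force": force on the tool from outside, world axes, zero at the start; "torque": the same for the moment, N m; "width": finger opening in mm.
Only numpy, scipy, OpenCV 4.12 (cv2) and the standard library are available. Lean on these libraries where they do the work, as an engineer would, in place of code of your own. Each camera call takes 0.05 s, during which the arm holds its last target.

TASK

The free end of the bottle lane has sagged. Slide the hardwood wedge, thin end first, under the lane's foot bar and drive it in until the bar is up against the tops of its slots (the height mark) and the wedge is nipped tight there, without over-driving it. Raise the lane with the wedge alone, not by hand, then let go and leave the wedge in place; do not disturb the bottle, the spirit level or the spanner.

Things in the scene. Friction and masses are not known exactly. Their poses are not given: they have to be found in the camera images.
- wedge_grip (a point): Centre of the thick head of the plain hardwood wedge, which lies flat on the bench: 65 mm behind the middle of its length, 15.5 mm above its underside. x runs along the wedge towards its thin toe, z up. The head is a flat-topped block 75 mm long, 36 mm wide, 31 mm high; ahead of it the top slopes down 1 in 5 over 125 mm to a toe 6 mm thick.
- wedge_toe (a point): Middle of the wedge's thin edge, 165 mm ahead of wedge_grip along x and 3 mm above its underside; same axes.
- wedge: The wedge: 200 x 36 x 31 mm, 130 g, with a dark 12 mm hanging hole in the top of its head near the butt end; origin at the centre of its underside, 100 mm from either end; axes as above. It slides easily on the bench and on the bar (friction about 0.35), yet stays where it is left under load.
- stand: Fixed steelwork on the bench: two slotted guide plates (62 mm long, 60 mm high, inner faces 92 mm apart) at the lane's free end, and the lane's hinge bracket 450 mm further. Origin midway between the plates; x points along the lane to the hinge, the way the wedge is driven; z up. It is packed up 0 to 4 mm off the bench (origin height = packing).
- mark (a point): Height mark: centre of the foot bar when the bar touches the tops of the slots, midway between the guide plates, 28 mm above the stand's origin; axes of the stand. A black line is scribed on each plate's outer face at the top of its slot.
- bar (a point): Centre of the foot bar under the lane's free end: round steel, 16 mm in diameter, 124 mm long across the lane, its ends in the guide plates' slots. It rests 10 mm below the mark, its underside 10 to 14 mm above the bench. Between the leg cheeks that hold it 54 mm are free for the wedge.
- lane: Bottle lane: aluminium channel 535 x 100 mm, about 1.3 kg, rails up to 155 mm above the bench, free end 19 mm past the bar; origin on its hinge. Raising it takes a push of 3 to 9 N on the wedge. When the bar meets the slot tops the push climbs steeply: the wedge is nipped right at a push of 13 to 17 N along it; a load of 30 N between wedge and bar is too much.
- bottle_mid (a point): Bystander: capped amber bottle, 61 mm in diameter, 222 mm high, standing; point 110 mm above its base.
- level_mid (a point): Bystander: aluminium spirit level 230 x 22 x 50 mm on its edge, x along it; point at its centre.
- spanner_mid (a point): Bystander: steel spanner 180 mm long, 8 mm thick, lying flat, x along it; point at its middle.
Not all that is in view belongs to the job. Leave any yellow look-alike of the wedge alone.

How it is judged:
By the outcome, as a careful person would: the job done as asked, in the order asked, and still so for the second after the job is handed in, with the robot touching nothing.
It also fails if it takes over 48 s, if anything falls off the work surface, if the arm or the gripper's body presses on something with over 40 N, if the wrist force passes 120 N, or if a joint passes its speed limit or range.

## Working session

There is one attempt and no reset: what is moved stays moved. The work goes in short steps, Python scripts to look and compute and a tool call to move; the robot and the scene stay as the last step left them, time stands still between calls to the robot, and variables do not carry over. Pictures are saved under pics/ and viewed, and the job is handed in when it is done.

Besides the shell and the picture viewer there is one more tool, called after "Call:" as name(argument=value, ...) on one line, values as JSON. play_rows: Moves the arm, as the interface text tells. Its arguments: {"type":"object","properties":{"slide":{"type":"array"},"turn":{"type":"array"},"fingers":{"type":"array"}},"required":["slide","turn","fingers"]}

```bash
mkdir -p pics; ls
python3 - <<'E'
from cell import ctrl, vision
import cv2
s=ctrl.read_state(); print(s)
for n in ("scene","top","wrist"):
    p=vision.camera_params(n); print(n,p)
    im,d=vision.get_image(n); cv2.imwrite(f"pics/{n}0.png",im)
    import numpy as np; np.save(f"{n}0_d.npy",d)
E
```

```text
pics
{'clock': 0.0, 'qpos': array([ 1.1132163 ,  0.62937445,  0.03844514,  1.51841414, -0.0269909 ,
        0.99628679, -0.0199756 ]), 'qd': array([ 2.91851257e-04, -6.77478276e-04, -1.18361205e-03,  1.06769803e-03,
        5.12247041e-04,  4.57292282e-05,  1.37612230e-03]), 'tau': array([-1.63401983e-04, -5.63410950e+01,  1.22657441e+00, -1.93445170e+01,
        1.11585186e-02,  1.03980102e-02,  1.89529646e-05]), 'eef_pos': array([ 247.96532409, -600.14054637,  230.35605038]), 'tool_rot': array([-3.13962847e+00,  3.78375752e-05,  3.91805799e-01]), 'force': array([-0.07365294,  0.51484816,  0.57044688]), 'torque': array([-0.05186247,  0.00945526,  0.02912481]), 'width': 85.38304345805736}
scene {'fx': 375.20344010939704, 'fy': 375.20344010939704, 'cx': 323.62484936671484, 'cy': 195.83534246384224, 'position': array([1424.94172405, -116.54084876,  791.75837651]), 'rotation': array([ 9.17230800e-01, -1.35262824e-03,  1.37582489e+00])}
top {'fx': 467.828878314938, 'fy': 467.828878314938, 'cx': 318.4916615313531, 'cy': 203.037284866074, 'position': array([ 337.21139616,   55.82959649, 1864.74224743]), 'rotation': array([ 0.10239929, -0.00259219, -1.57074455])}
wrist {'fx': 284.78809254947373, 'fy': 284.78809254947373, 'cx': 317.7071527694539, 'cy': 199.02182320796712, 'position': array([ 322.89026528, -569.11085166,  373.53054272]), 'rotation': array([-0.32056996,  0.00182064, -1.1781452 ])}
```

View pics/scene0.png

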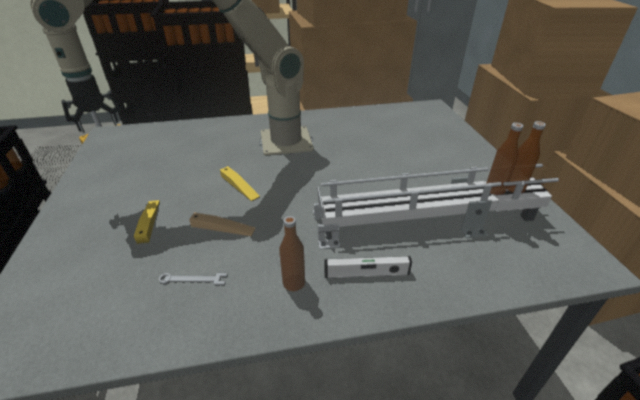

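View pics/top0.png

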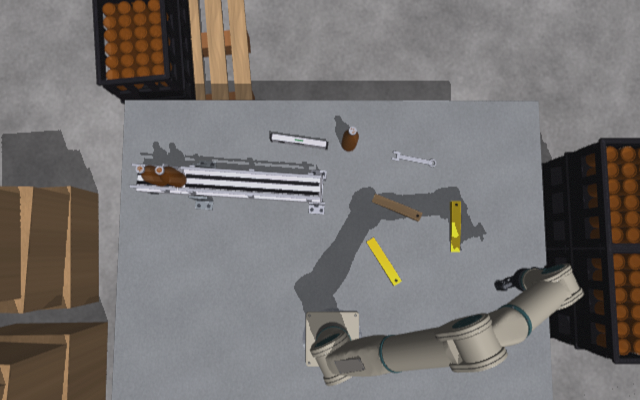

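View pics/wrist0.png

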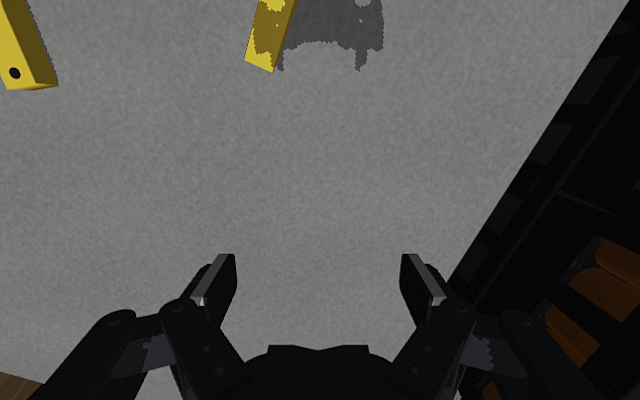

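The lane's free end is near (318,190) in the top view. The brown wedge is at (397,207) with its hole at the right (-y) end, so its toe already faces the lane. Next I'll measure.

```bash
cat > h.py <<'E'
import numpy as np, cv2
from scipy.spatial.transform import Rotation as Ro
from cell import ctrl, vision
def Rm(p): return Ro.from_euler('xyz',p['rotation']).as_matrix()
def ray(p,u,v):
    d=np.array([(u-p['cx'])/p['fx'],-(v-p['cy'])/p['fy'],-1.0]); return Rm(p)@d
def onz(p,u,v,z):
    d=ray(p,u,v); return p['position']+d*((z-p['position'][2])/d[2])
def proj(p,X):
    c=Rm(p).T@(np.asarray(X)-p['position']); return np.array([p['cx']+p['fx']*c[0]/-c[2],p['cy']-p['fy']*c[1]/-c[2]])
def pt(p,d,u,v): return p['position']+ray(p,u,v)*d[int(v),int(u)]
E
python3 - <<'E'
from h import *
for n,roi in (("top",(360,180,440,230)),("scene",(180,200,262,245))):
    im=cv2.imread(f"pics/{n}0.png"); hsv=cv2.cvtColor(im,cv2.COLOR_BGR2HSV); p=vision.camera_params(n)
    m=((hsv[...,1]>60)&(hsv[...,0]<22)).astype(np.uint8); k=np.zeros_like(m); x0,y0,x1,y1=roi; k[y0:y1,x0:x1]=1; m*=k
    c=max(cv2.findContours(m,0,2)[0],key=cv2.contourArea); r=cv2.minAreaRect(c); b=cv2.boxPoints(r); print(n,r)
    for q in b: print(q,onz(p,*q,0).round(1),onz(p,*q,31).round(1))
    x0-=10;y0-=10;x1+=10;y1+=10
    cv2.imwrite(f"pics/w_{n}.png",cv2.resize(im[y0:y1,x0:x1],None,fx=7,fy=7,interpolation=2))
im=cv2.imread("pics/top0.png"); cv2.imwrite("pics/l_top.png",cv2.resize(im[110:230,230:380],None,fx=5,fy=5,interpolation=2))
im=cv2.imread("pics/scene0.png"); cv2.imwrite("pics/l_scene.png",cv2.resize(im[170:260,290:430],None,fx=5.5,fy=5.5,interpolation=2))
E
```

```text
top ((396.71771240234375, 206.865478515625), (51.077667236328125, 9.370684623718262), 22.750974655151367)
[371.354   201.30974] [ 535.9 -161.     0. ] [ 532.6 -157.4   31. ]
[374.9779  192.66814] [ 570.8 -175.9    0. ] [ 566.9 -172.1   31. ]
[422.08142 212.42122] [ 491.2 -363.5    0. ] [ 488.7 -356.5   31. ]
[418.45752 221.06282] [ 456.6 -348.2    0. ] [ 454.6 -341.5   31. ]
scene ((221.55404663085938, 224.17567443847656), (63.95120620727539, 13.31631851196289), 9.462322235107422)
[188.91891 225.48648] [ 480.  -360.5    0. ] [ 517.  -350.9   31. ]
[191.1081  212.35135] [ 414.9 -359.     0. ] [ 454.4 -349.5   31. ]
[254.18918 222.86487] [ 506.9 -158.6    0. ] [ 542.9 -156.9   31. ]
[252. 236.] [ 566.3 -168.1    0. ] [ 599.9 -166.1   31. ]
```

View pics/w_top.png

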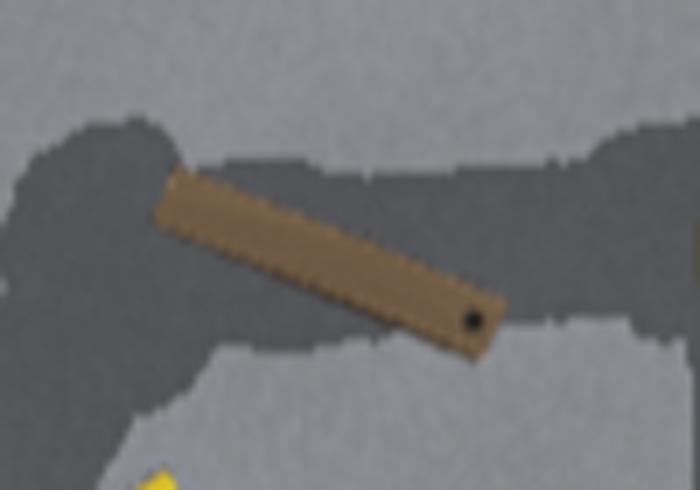

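View pics/w_scene.png

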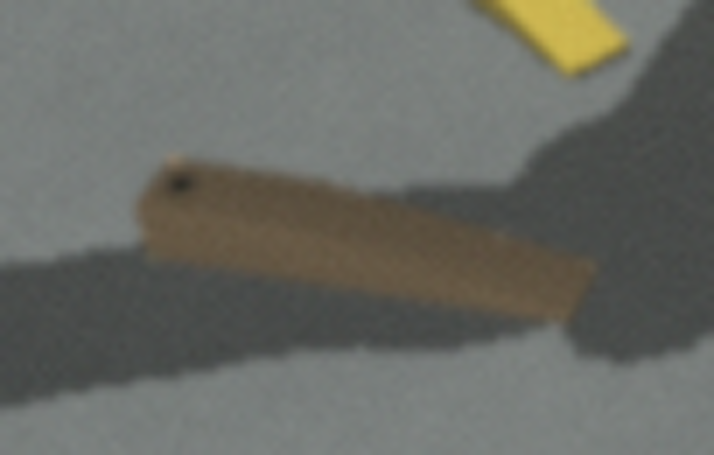

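View pics/l_top.png

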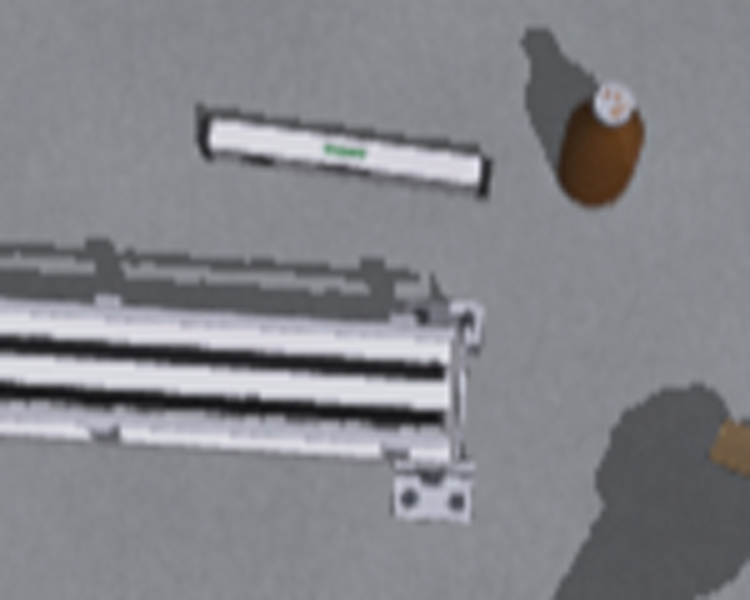

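View pics/l_scene.png

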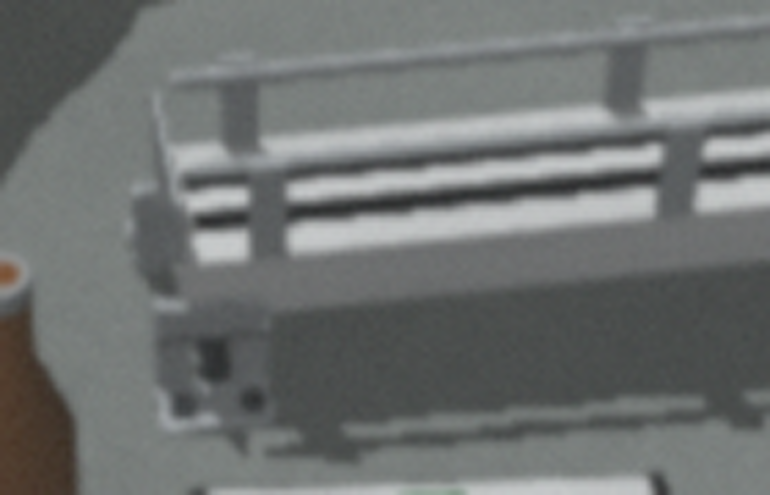

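Run:
```python
from h import *
p=vision.camera_params("top"); d=np.load("top0_d.npy")
toe=onz(p,373.9,198.1,5); hole=onz(p,417.7,215.7,31); butt=onz(p,420,217.1,31)
print(toe,hole,butt,np.linalg.norm((toe-butt)[:2]), np.arctan2(*(toe-butt)[[1,0]]),np.arctan2(*(toe-hole)[[1,0]]))
# cloud of lane
H,W=d.shape; v,u=np.mgrid[0:H,0:W]
D=np.stack([(u-p['cx'])/p['fx'],-(v-p['cy'])/p['fy'],-np.ones_like(u,float)],-1)
P=p['position']+(D@Rm(p).T)*d[...,None]
for (a,b) in [(300,190),(300,176),(280,188),(250,185),(318,205),(317,210),(312,212),(400,250),(285,139),(322,173)]:
    print((a,b),P[b,a].round(1))
reg=(u>130)&(u<330)&(v>160)&(v<215)&(d>0)
z=P[...,2]
for lo,hi in((3,30),(30,60),(60,90),(90,120),(120,160)):
    k=reg&(z>lo)&(z<hi)
    if k.sum(): 
        q=P[k]; print(lo,hi,k.sum(),q.min(0).round(),q.max(0).round(),np.median(q[:,2]))
np.save("P.npy",P)
# stripe lines: dark
im=cv2.imread("pics/top0.png"); g=cv2.cvtColor(im,6)
for col in (200,240,280,310):
    print(col,[(r,g[r,col],round(z[r,col])) for r in range(165,206)])
```

```text
[ 548.2495216  -170.71319714    5.        ] [ 475.72275367 -338.96317923   31.        ] [ 470.20873961 -347.88880676   31.        ] 193.60155034928263 1.155894613436323 1.163799357857635
(300, 190) [570.6 122.2  83.1]
(300, 176) [615.5 120.3 141.2]
(280, 188) [577.2 198.4  91. ]
(250, 185) [588.6 313.1  92. ]
(318, 205) [518.9  53.   20.5]
(317, 210) [500.6  57.    2.6]
(312, 212) [492.1  76.9   8.8]
(400, 250) [ 341.6 -272.5   -0.6]
(285, 139) [777.6 183.4  52.5]
(322, 173) [648.5  37.   12.5]
3 30 1155 [484.   9.   3.] [699. 807.  28.] 5.3770375477695325
30 60 84 [516.  25.  30.] [665. 739.  60.] 53.33019967159282
60 90 1200 [518.  26.  60.] [673. 747.  90.] 86.15918973916234
90 120 2329 [523.  34.  90.] [669. 749. 120.] 95.39010872353742
120 160 1139 [524.  34. 120.] [661. 746. 160.] 149.0495483685163
200 [(165, np.uint8(77), 107), (166, np.uint8(68), 107), (167, np.uint8(102), 92), (168, np.uint8(156), 145), (169, np.uint8(179), 151), (170, np.uint8(193), 150), (171, np.uint8(214), 95), (172, np.uint8(215), 94), (173, np.uint8(214), 103), (174, np.uint8(171), 92), (175, np.uint8(
[... 3269 characters left out ...]
, (179, np.uint8(218), 83), (180, np.uint8(218), 86), (181, np.uint8(177), 84), (182, np.uint8(77), 93), (183, np.uint8(34), 84), (184, np.uint8(42), 88), (185, np.uint8(102), 92), (186, np.uint8(181), 85), (187, np.uint8(219), 87), (188, np.uint8(218), 85), (189, np.uint8(218), 85), (190, np.uint8(184), 89), (191, np.uint8(99), 91), (192, np.uint8(34), 98), (193, np.uint8(23), 94), (194, np.uint8(52), 85), (195, np.uint8(133), 86), (196, np.uint8(176), 82), (197, np.uint8(178), 146), (198, np.uint8(183), 138), (199, np.uint8(165), 146), (200, np.uint8(121), 141), (201, np.uint8(105), 117), (202, np.uint8(153), 77), (203, np.uint8(153), 56), (204, np.uint8(119), 45), (205, np.uint8(164), 7)]
```

Run:
```python
from h import *
p=vision.camera_params("top")
g=cv2.cvtColor(cv2.imread("pics/top0.png"),6).astype(float)
# dark stripes: weighted centroid, with approximate line guides
A=[];B=[]
for c in range(195,314):
    for L,(r0) in ((A,175.6+(c-200)*0.0705),(B,185.8+(c-200)*0.0665)):
        rr=np.arange(int(round(r0))-4,int(round(r0))+5); w=np.clip(120-g[rr,c],0,None); 
        L.append((c,(w*rr).sum()/w.sum()))
for L in(A,B):
    L=np.array(L); f=np.polyfit(L[:,0],L[:,1],1); res=L[:,1]-np.polyval(f,L[:,0]); print(f,res.std())
    # heights: lane slopes ~ from 97 at c=200 to 88 at 310
    a=onz(p,200,np.polyval(f,200),96); b=onz(p,310,np.polyval(f,310),88); print(a.round(1),b.round(1),np.arctan2(b[1]-a[1],b[0]-a[0])+np.pi)
```

```text
[6.47559651e-02 1.63407100e+02] 0.09915230290773822
[621.3 504.   96. ] [595.2  83.8  88. ] 1.508676657511108
[6.47304741e-02 1.72829793e+02] 0.15052987024680278
[585. 503.  96.] [558.8  83.7  88. ] 1.5084010625691517
```

```bash
cat >> h.py <<'E'
def togo(x,y,z,yaw):
    s=ctrl.read_state(); R=Ro.from_euler('xyz',s['tool_rot']).as_matrix()
    d=R.T@(np.array([x,y,z])-s['eef_pos'])
    t=-(yaw-s['tool_rot'][2]); t=(t+np.pi)%(2*np.pi)-np.pi
    print('t',round(s['clock'],2),'pos',s['eef_pos'].round(1),'yaw',s['tool_rot'].round(4),'F',s['force'].round(2),'w',round(s['width'],1))
    print('slide',d.round(1),'turn',round(t,3)); return s
E
python3 -c "
from h import *
togo(483,-319,200,1.16)"
```

```text
t 0.15 pos [ 248.1 -600.3  230.6] yaw [-3.1401  0.      0.3918] F [ 0.63  1.34 -0.22] w 85.3
slide [ 324.6 -170.2   30.8] turn -0.768
```

Call:
play_rows(slide=[[54, -28, 5], [108, -57, 10], [162, -85, 15], [216, -113, 20], [271, -142, 25]], turn=[-0.15, -0.3, -0.45, -0.6, -0.768], fingers=[1, 1, 1, 1, 1])

```text
clock: 0.78
eef_pos: [445.2, -364.1, 205.6]
tool_rot: [-3.141, -0.001, 1.165]
force: [0.9, -0.4, 0.8]
width: 85.5
```

```bash
python3 -c "
from h import *
togo(483,-319,200,1.16)"
```

```text
t 0.78 pos [ 445.2 -364.1  205.6] yaw [-3.1407e+00 -8.0000e-04  1.1648e+00] F [ 0.91 -0.35  0.77] w 85.5
slide [56.4 16.9  5.7] turn 0.005
```

```bash
python3 -c "
from h import *
s=ctrl.read_state(); print(s['qd'].round(3))
p=vision.camera_params('wrist'); im,d=vision.get_image('wrist'); np.save('w1p.npy',p,allow_pickle=True); print(p)
cv2.imwrite('pics/w1.png',im)"
```

```text
[-0.623  0.04  -0.374  0.087  0.27  -0.095  0.224]
{'fx': 284.78809254947373, 'fy': 284.78809254947373, 'cx': 317.7071527694539, 'cy': 199.02182320796712, 'position': array([ 477.257347  , -289.49914639,  348.7326814 ]), 'rotation': array([-0.31957675,  0.00127023, -0.40517406])}
```

View pics/w1.png

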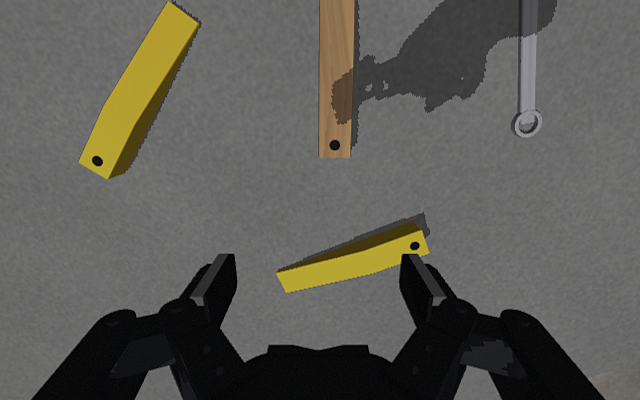

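Call:
play_rows(slide=[[40, 10, 0], [40, 10, 0], [40, 10, 0]], turn=[0, 0, 0], fingers=[1, 1, 1])

```text
clock: 1.2
eef_pos: [476.4, -321.2, 205.4]
tool_rot: [3.142, -0.009, 1.182]
force: [-1.8, 0.2, 0.9]
width: 85.6
```

```bash
python3 -c "
from h import *
s=ctrl.read_state(); print(s['qd'].round(3))
p=vision.camera_params('wrist'); im,d=vision.get_image('wrist'); np.save('w2p.npy',p,allow_pickle=True)
cv2.imwrite('pics/w2.png',im)
togo(483,-319,100,1.16)
hsv=cv2.cvtColor(im,cv2.COLOR_BGR2HSV); print(hsv[150,335],hsv[100,330])
"
```

```text
[ 0.026 -0.002  0.019 -0.     0.001  0.001 -0.   ]
t 1.25 pos [ 475.9 -322.   205.5] yaw [ 3.1415 -0.0087  1.1803] F [ 0.82 -0.09  0.64] w 85.8
slide [  4.5   5.4 105.5] turn 0.02
[ 15 109 145] [ 15 113 145]
```

View pics/w2.png

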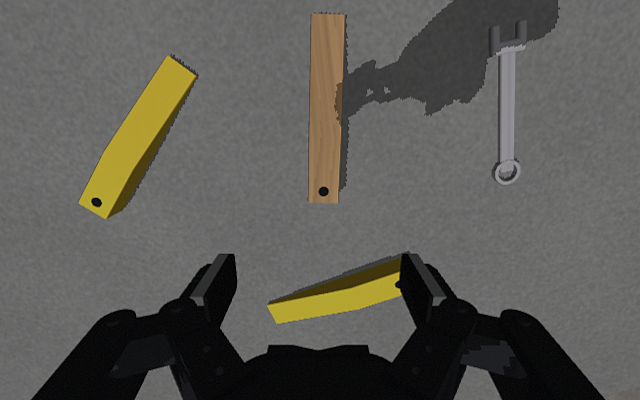

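```bash
python3 -c "
from h import *
im=cv2.imread('pics/w2.png'); p=np.load('w2p.npy',allow_pickle=True).item()
hsv=cv2.cvtColor(im,cv2.COLOR_BGR2HSV); m=((hsv[...,0]<20)&(hsv[...,0]>9)&(hsv[...,1]>70)).astype(np.uint8); m[:,:295]=0;m[:,365:]=0;m[215:]=0
c=max(cv2.findContours(m,0,2)[0],key=cv2.contourArea); print(cv2.boundingRect(c))
for r in (14,16,40,80,120,160,190,200,203):
    q=np.where(m[r])[0]; print(r,q.min(),q.max())
for q,z in (((308.5,203.5),31),((339.5,203.5),31),((323.5,191),31),((311,13.5),6),((347,13.5),6)): print(q,onz(p,*q,z).round(1))
cv2.imwrite('pics/w2c.png',cv2.resize(im[0:220,285:365],None,fx=2.7,fy=2.7,interpolation=2))
"
```

```text
(308, 13, 37, 190)
14 311 343
16 311 344
40 311 344
80 310 342
120 309 341
160 309 340
190 308 338
200 308 337Traceback (most recent call last):
  File "<string>", line 7, in <module>
    q=np.where(m[r])[0]; print(r,q.min(),q.max())
                                 ~~~~~^^
    return umr_minimum(a, axis, None, out, keepdims, initial, where)
ValueError: zero-size array to reduction operation minimum which has no identity
```

```bash
python3 -c "
from h import *
p=np.load('w2p.npy',allow_pickle=True).item()
f=lambda u,v,z:onz(p,u,v,z)[:2]
b=f(322.9,202.5,31); bb=(f(308,202.5,31),f(338,202.5,31)); t=f(327.7,13,6); tt=(f(311,13,6),f(344.5,13,6)); h=f(323.5,191,31)
print(b,bb,np.linalg.norm(bb[0]-bb[1]),t,np.linalg.norm(tt[0]-tt[1]),np.linalg.norm(t-b),np.arctan2(*(t-b)[::-1]),h)
for r,l,rr in((160,308.7,340.5),(190,308,338.8)):
  print(f((l+rr)/2,r,31))
"
```

```text
[ 471.78583367 -348.20074857] (array([ 455.53263288, -341.55792141]), array([ 488.25669291, -354.93253466])) 35.351723932869135 [ 551.73404457 -164.07635542] 35.04408491594945 200.73243031224277 1.1611526800727143 [ 477.69763713 -335.37610231]
[ 492.3624129  -302.17532977]
[ 478.0408495  -334.20961234]
```

```bash
python3 -c "
from h import *
togo(484,-320,3,1.161)"
```

```text
t 1.25 pos [ 475.9 -322.   205.5] yaw [ 3.1415 -0.0087  1.1803] F [ 0.82 -0.09  0.64] w 85.8
slide [  3.1   6.7 202.5] turn 0.019
```

Call:
play_rows(slide=[[2, 5, 50], [3, 7, 100], [3, 7, 140], [3, 7, 140]], turn=[0.02, 0.02, 0.02, 0.02], fingers=[1, 1, 1, 1])

```text
clock: 1.75
eef_pos: [480.7, -320.9, 62.8]
tool_rot: [-3.135, -0.009, 1.158]
force: [0.2, 0.2, 0.4]
width: 85.4
```

```bash
python3 -c "
from h import *
togo(484,-320,3,1.161)"
```

```text
t 1.75 pos [ 480.7 -320.9   62.8] yaw [-3.1345 -0.0087  1.158 ] F [0.17 0.19 0.43] w 85.4
slide [ 1.6  3.1 59.8] turn -0.003
```

Call:
play_rows(slide=[[2, 3, 35], [2, 3, 59], [2, 3, 59]], turn=[0, 0, 0], fingers=[1, 1, 1])

```text
clock: 2.12
eef_pos: [483.5, -320.5, 4.1]
tool_rot: [-3.134, -0.008, 1.157]
force: [0.7, 0.2, -0.6]
width: 85.3
```

```bash
python3 -c "
from h import *
togo(484,-320,3,1.161)
im,d=vision.get_image('wrist'); cv2.imwrite('pics/w3.png',im)"
```

```text
t 2.12 pos [ 483.5 -320.5    4.1] yaw [-3.1337 -0.0082  1.1566] F [ 0.67  0.25 -0.63] w 85.3
slide [0.7 0.3 1.1] turn -0.004
```

View pics/w3.png

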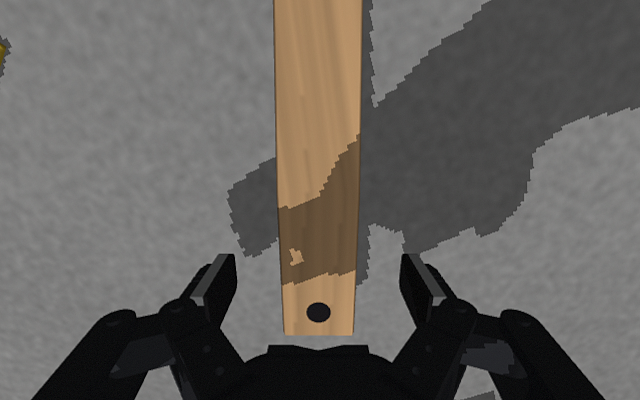

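The wedge lies centred between the pads, with its head at (318,300). I'm closing the grip.

Call:
play_rows(slide=[[0, 0, 0], [0, 0, 0], [0, 0, 0], [0, 0, 0], [0, 0, 0]], turn=[0, 0, 0, 0, 0], fingers=[0, 0, 0, 0, 0])

```text
clock: 2.8
eef_pos: [485.0, -321.3, 6.3]
tool_rot: [-3.138, -0.008, 1.157]
force: [-1.8, 0.3, 6.5]
width: 35.1
```

Run:
```python
from h import *
togo(484,-320,24,1.161)
# stand measurement from scene + top crops: enlarge plate areas
for n,b in (("top",(295,160,335,220)),("scene",(305,180,355,255))):
    im=cv2.imread(f"pics/{n}0.png"); x0,y0,x1,y1=b
    cv2.imwrite(f"pics/pl_{n}.png",cv2.resize(im[y0:y1,x0:x1],None,fx=8,fy=8,interpolation=2))
```

```text
t 2.8 pos [ 485.  -321.3    6.3] yaw [-3.1376 -0.0076  1.1567] F [-1.81  0.28  6.52] w 35.1
slide [  1.   -1.5 -17.7] turn -0.004
```

View pics/pl_top.png

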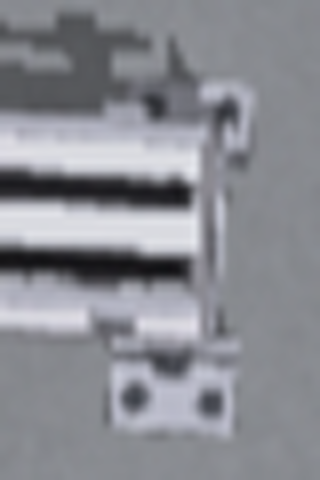

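View pics/pl_scene.png

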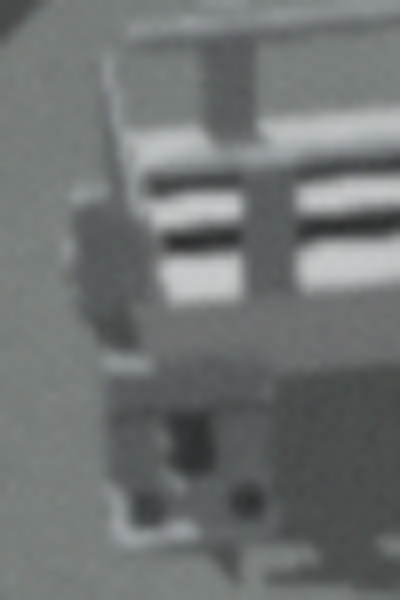

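Run:
```python
from h import *
p=vision.camera_params("top")
for q,z in (((325,203.7),61),((308.7,202.8),61),((326.5,171),61),((324.3,214),4),((308.9,213),4),((321,173),150),((321.5,201.5),150)): print(q,z,onz(p,*q,z).round(1))
s=vision.camera_params("scene")
# near-camera plate slot: center (192,440)/8+(305,180), plate outer face; corners bottom-left (112,540), bottom-right(270,540)
for q in ((110,375),(272,375),(115,540),(270,540),(192,410),(192,475)):
    u,v=q[0]/8+305,q[1]/8+180
    # intersect plane x'=const: plate outer plane through lane axis dir; assume x = 574.6+46+~4
    d=ray(s,u,v); n=np.array([np.cos(1.5086-np.pi/2),np.sin(1.5086-np.pi/2),0]); c=np.array([574.6,45,0])
    t=(n@(c-s['position'])+50)/(n@d); print(q,(s['position']+t*d).round(1))
```

```text
(325, 203.7) 61 [520.   25.9  61. ]
(308.7, 202.8) 61 [523.5  89.1  61. ]
(326.5, 171) 61 [648.3  19.9  61. ]
(324.3, 214) 4 [484.5  27.8   4. ]
(308.9, 213) 4 [488.5  89.3   4. ]
(321, 173) 150 [625.4  42.1 150. ]
(321.5, 201.5) 150 [519.1  40.3 150. ]
(110, 375) [623.7  28.2  54.1]
(272, 375) [627.4  88.2  47. ]
(115, 540) [623.7  29.6 -30.8]
(270, 540) [627.5  89.7 -38.8]
(192, 410) [625.5  58.6  33.1]
(192, 475) [ 6.256e+02  5.890e+01 -2.000e-01]
```

Call:
play_rows(slide=[[0, 0, -20], [0, 0, -20]], turn=[0, 0], fingers=[0, 0])

```text
clock: 3.05
eef_pos: [486.1, -322.1, 27.5]
tool_rot: [-3.141, -0.007, 1.157]
force: [-0.1, -0.1, -1.6]
width: 35.0
```

```bash
python3 -c "
from h import *
togo(440,-20,230,1.508)"
```

```text
t 3.05 pos [ 486.1 -322.1   27.5] yaw [-3.1405 -0.0073  1.1567] F [-0.13 -0.12 -1.58] w 35.0
slide [ 259.5 -164.  -200.5] turn -0.351
```

Call:
play_rows(slide=[[20, -15, -50], [60, -40, -95], [100, -65, -135], [140, -90, -170], [185, -115, -200]], turn=[-0.07, -0.14, -0.21, -0.28, -0.351], fingers=[0, 0, 0, 0, 0])

```text
clock: 3.68
eef_pos: [454.4, -106.6, 229.9]
tool_rot: [3.14, -0.007, 1.51]
force: [0.6, 0.8, -2.1]
width: 35.2
```

```bash
python3 -c "
from h import *
togo(440,-20,230,1.508)"
```

```text
t 3.67 pos [ 454.4 -106.6  229.9] yaw [ 3.1396 -0.0069  1.5096] F [ 0.56  0.75 -2.12] w 35.2
slide [ 85.6 -19.7   0.4] turn 0.002
```

Call:
play_rows(slide=[[45, -10, 0], [80, -18, 0], [80, -18, 0], [80, -18, 0]], turn=[0, 0, 0, 0], fingers=[0, 0, 0, 0])

```text
clock: 4.18
eef_pos: [441.2, -26.4, 230.0]
tool_rot: [3.14, -0.006, 1.509]
force: [0.5, -0.3, -1.3]
width: 35.4
```

```bash
python3 -c "
from h import *
s=togo(440,-20,230,1.508); print(s['qd'].round(3))
p=vision.camera_params('wrist'); im,d=vision.get_image('wrist'); np.save('w4p.npy',p,allow_pickle=True);np.save('w4d.npy',d)
cv2.imwrite('pics/w4.png',im)
im,d=vision.get_image('scene');cv2.imwrite('pics/s4.png',im)"
```

```text
t 4.17 pos [441.2 -26.4 230. ] yaw [ 3.1402 -0.0063  1.5092] F [ 0.45 -0.31 -1.31] w 35.4
slide [ 6.3 -1.6  0.1] turn 0.001
[ 0.018  0.004  0.011 -0.007 -0.002  0.002 -0.001]
```

View pics/w4.png

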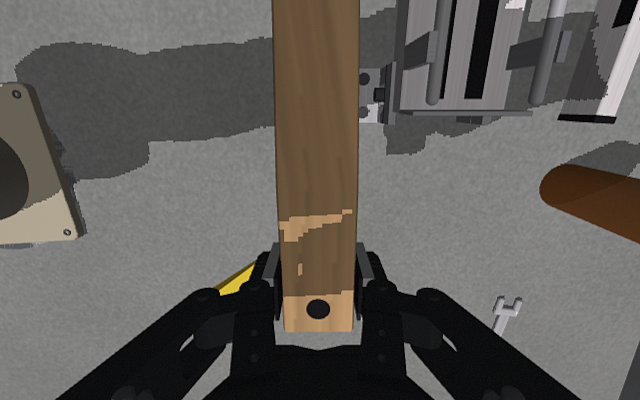

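```bash
python3 -c "
from h import *
im=cv2.imread('pics/w4.png'); cv2.imwrite('pics/w4c.png',cv2.resize(im[0:160,350:640],None,fx=2.7,fy=2.7,interpolation=2))
d=np.load('w4d.npy');p=np.load('w4p.npy',allow_pickle=True).item()
for q in ((440,60),(470,110),(380,110),(390,90),(372,78),(500,113),(388,110)): print(q,pt(p,d,*q).round(1))
"
```

```text
(440, 60) [536.6  80.5 146.3]
(470, 110) [584.8  42.5 101.4]
(380, 110) [520.1  45.5  18.5]
(390, 90) [521.8  65.6  59. ]
(372, 78) [512.8  82.2   6.5]
(500, 113) [596.1  39.7 128.1]
(388, 110) [519.9  45.9  59.6]
```

View pics/w4c.png

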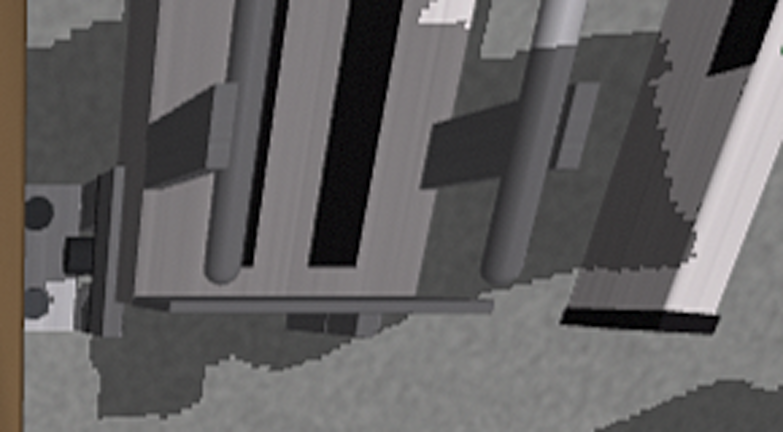

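```bash
python3 -c "
from h import *
p=np.load('w4p.npy',allow_pickle=True).item()
C=lambda x,y:(350+x/2.7,y/2.7)
for nm,q,z in (('plate in near',(124,335),61),('plate out near',(104,335),61),('plate in far',(124,168),61),('lane L',(135,297),87),('lane R',(418,297),87),('flange near',(75,332),6),('flange far',(80,184),6),('railL',(222,283),146),('railR',(500,283),146),('endL',(165,304),87),('endR',(492,306),128), ('hole1',(36,212),4),('hole2',(35,302),4),('flangefaredgex', (25,330),5)): print(nm,onz(p,*C(*q),z).round(1))
d=np.load('w4d.npy')
for q in ((150,290),(300,290),(410,290),(180,304),(300,304),(480,305),(310,325),(370,325),(325,322),(222,270),(500,270)): print(q,pt(p,d,*C(*q)).round(1))
"
```

```text
plate in near [528.2  31.1  61. ]
plate out near [520.3  31.6  61. ]
plate in far [526.8  91.2  61. ]
lane L [525.   45.9  87. ]
lane R [625.5  39.8  87. ]
flange near [520.   29.9   6. ]
flange far [521.9  92.5   6. ]
railL [533.   49.9 146. ]
railR [611.1  45.1 146. ]
endL [535.7  42.9  87. ]
endR [622.8  37.8 128. ]
hole1 [502.9  82.5   4. ]
hole2 [502.   44.2   4. ]
flangefaredgex [497.1  32.1   5. ]
(150, 290) [529.9  48.   88.2]
(300, 290) [583.3  44.8  87.2]
(410, 290) [622.6  42.4  86.7]
(180, 304) [527.9  44.1 126.8]
(300, 304) [564.1  42.  128. ]
(480, 305) [618.9  38.3 128.3]
(310, 325) [619.7  27.7  23.3]
(370, 325) [625.1  29.   59.9]
(325, 322) [619.6  29.5  36. ]
(222, 270) [533.2  53.3 145. ]
(500, 270) [612.1  48.6 143.8]
```

View pics/s4.png

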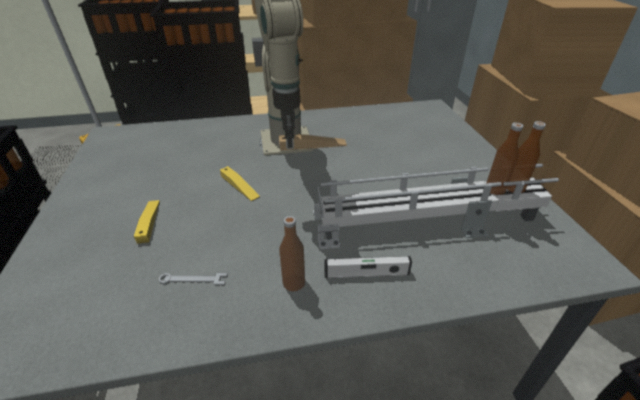

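```bash
python3 -c "
from h import *
togo(561,-171,12,1.5086)"
```

```text
t 4.28 pos [441.3 -27.  230. ] yaw [ 3.1401 -0.0064  1.5074] F [ 0.14 -0.21 -1.94] w 35.0
slide [-137.5  128.2  217.4] turn -0.001
```

Call:
play_rows(slide=[[-46, 42, 0], [-92, 85, 0], [-137, 128, 20], [-137, 128, 75], [-137, 128, 130]], turn=[0, 0, 0, 0, 0], fingers=[0, 0, 0, 0, 0])

```text
clock: 4.9
eef_pos: [560.8, -174.0, 97.3]
tool_rot: [3.139, -0.006, 1.503]
force: [-0.0, -0.1, -2.3]
width: 35.0
```

```bash
python3 -c "
from h import *
togo(561,-171,12,1.5086)"
```

```text
t 4.9 pos [ 560.8 -174.    97.3] yaw [ 3.1394 -0.0055  1.503 ] F [-0.02 -0.07 -2.34] w 35.0
slide [ 2.5 -0.2 85.3] turn -0.006
```

Call:
play_rows(slide=[[1, 0, 45], [2, 0, 83], [2, 0, 83], [2, 0, 83]], turn=[-0.006, -0.006, -0.006, -0.006], fingers=[0, 0, 0, 0])

```text
clock: 5.4
eef_pos: [561.9, -172.5, 15.3]
tool_rot: [3.138, -0.005, 1.508]
force: [1.0, 0.9, -1.2]
width: 34.5
```

```bash
python3 -c "
from h import *
togo(561,-171,7,1.5086)
for n in('top','scene','wrist'):
  im,d=vision.get_image(n);cv2.imwrite(f'pics/{n}5.png',im)
np.save('w5p.npy',vision.camera_params('wrist'),allow_pickle=True)
im=cv2.imread('pics/top5.png');a=cv2.resize(im[150:260,290:400],None,fx=5,fy=5,interpolation=2)
cv2.imwrite('pics/t5.png',a)"
```

```text
t 5.4 pos [ 561.9 -172.5   15.3] yaw [ 3.1378 -0.0051  1.508 ] F [ 1.    0.93 -1.17] w 34.5
slide [ 1.4 -1.1  8.3] turn -0.001
```

View pics/t5.png

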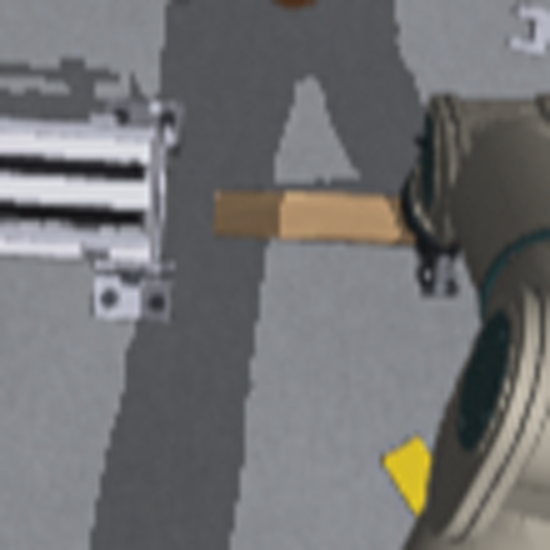

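View pics/wrist5.png

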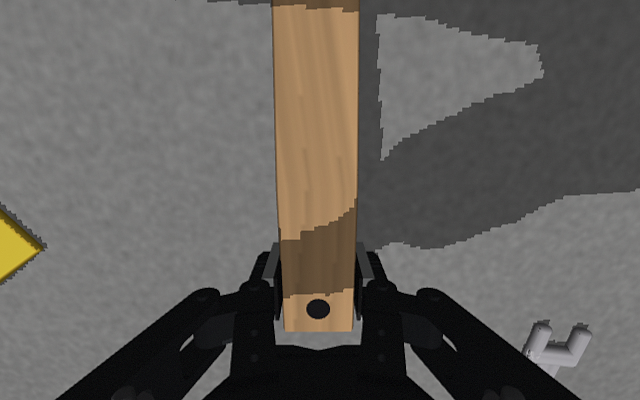

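View pics/scene5.png

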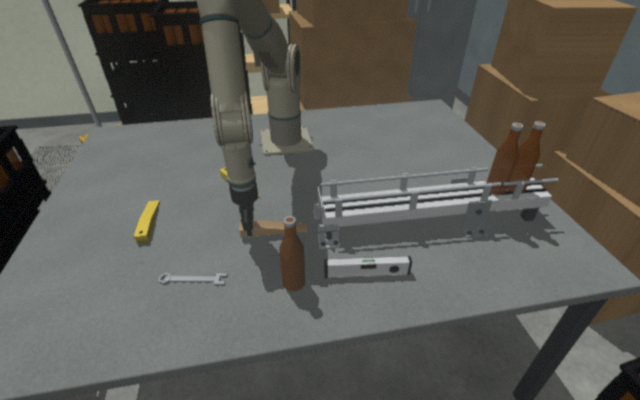

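```bash
python3 -c "
from h import *
p=vision.camera_params('top')
im=cv2.imread('pics/top5.png'); hsv=cv2.cvtColor(im,cv2.COLOR_BGR2HSV); m=(hsv[...,1]>60)&(hsv[...,0]<22)
for c in (334,338,344,350,356,362,368):
  r=np.where(m[175:215,c])[0]+175; z=15+min(31,6+0.2*max(0,(c-333)*3.95)) -6
  print(c,r.min(),r.max(),onz(p,c,(r.min()+r.max())/2,z).round(1))
print(np.where(m[192])[0][:3], onz(p,332.7,192.6,15))
n=np.array([.998,-.0622]); print('lane lat',n@np.array([577,83.8]), 'wedge lat at toe target')
"
```

```text
334 188 196 [571.4 -10.7  15.8]
338 188 196 [571.  -26.5  19. ]
344 189 196 [568.4 -50.1  23.7]
350 188 197 [567.9 -73.6  28.4]
356 188 197 [567.3 -96.9  33.2]
362 189 197 [ 564.7 -120.1   37.9]
368 190 198 [ 560.5 -143.5   40. ]
[0 1 2] [569.11029535  -5.56191716  15.        ]
lane lat 570.63364 wedge lat at toe target
```

Call:
play_rows(slide=[[0, 0, 9], [0, 0, 9], [0, 0, 9]], turn=[0, 0, 0], fingers=[0, 0, 0])

```text
clock: 5.92
eef_pos: [562.6, -172.2, 7.3]
tool_rot: [3.136, -0.005, 1.509]
force: [0.2, 0.9, -1.0]
width: 34.9
```

```bash
python3 -c "
from h import *
togo(565.6,-100,7,1.5086)"
```

```text
t 5.92 pos [ 562.6 -172.2    7.3] yaw [ 3.1359 -0.0047  1.5086] F [ 0.16  0.87 -1.04] w 34.9
slide [72.2 -1.5  0.6] turn -0.0
```

Call:
play_rows(slide=[[18, 0, 0], [36, -1, 0], [54, -1, 0], [64, -1, 0], [70, -1, 0]], turn=[0, 0, 0, 0, 0], fingers=[0, 0, 0, 0, 0])

```text
clock: 6.55
eef_pos: [566.0, -101.1, 7.7]
tool_rot: [3.136, -0.005, 1.51]
force: [-0.4, 0.3, -0.6]
width: 35.1
```

```bash
python3 -c "
from h import *
togo(565.6,-100,7,1.5086)
for n in('top','scene'):
  im,d=vision.get_image(n);cv2.imwrite(f'pics/{n}6.png',im)
im=cv2.imread('pics/top6.png');a=cv2.resize(im[150:230,290:390],None,fx=5,fy=5,interpolation=2)
im=cv2.imread('pics/scene6.png');b=cv2.resize(im[170:250,260:360],None,fx=5,fy=5,interpolation=2)
cv2.imwrite('pics/t6.png',np.vstack([a,b])[:,:])"
```

```text
t 6.55 pos [ 566.  -101.1    7.7] yaw [ 3.136  -0.0047  1.5098] F [-0.36  0.34 -0.57] w 35.1
slide [ 1.1 -0.5  0.7] turn 0.001
```

View pics/t6.png

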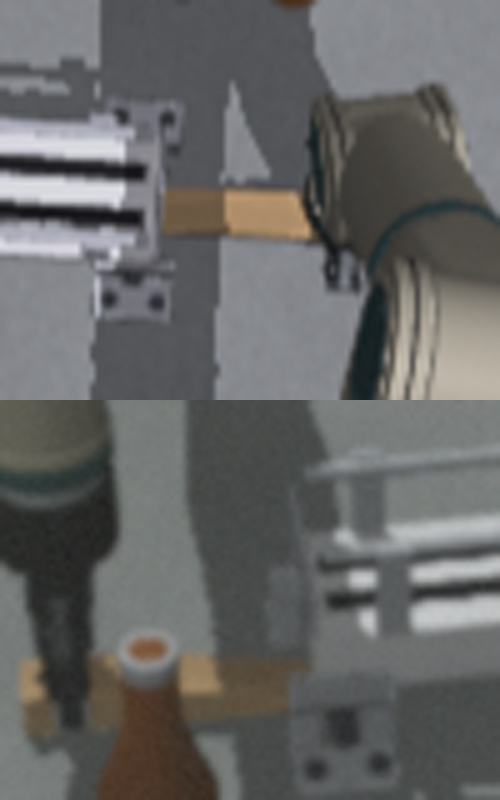

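Call:
play_rows(slide=[[3, 0, 1], [6, 0, 2], [6, 0, 2]], turn=[0, 0, 0], fingers=[0, 0, 0])

```text
clock: 7.02
eef_pos: [566.9, -96.9, 6.4]
tool_rot: [3.135, -0.003, 1.508]
force: [-0.3, -2.2, 5.5]
width: 34.8
```

Call:
play_rows(slide=[[0, 0, 0], [0, 0, 0], [0, 0, 0], [0, 0, 0]], turn=[0, 0, 0, 0], fingers=[0.8, 0.8, 0.8, 0.8])

```text
clock: 7.52
eef_pos: [566.8, -96.7, 6.3]
tool_rot: [3.135, -0.004, 1.508]
force: [-0.6, 0.1, 0.4]
width: 67.8
```

Call:
play_rows(slide=[[-15, 0, 0], [-30, 0, 0], [-45, 0, 0], [-58, 0, 0], [-58, 0, 0]], turn=[0, 0, 0, 0, 0], fingers=[0.8, 0.8, 0.8, 0.8, 0.8])

```text
clock: 8.15
eef_pos: [562.8, -156.8, 6.0]
tool_rot: [3.135, -0.003, 1.506]
force: [-0.3, 0.9, 0.6]
width: 68.5
```

```bash
python3 -c "
from h import *
togo(565.6,-100,7,1.5086)
im,d=vision.get_image('wrist');cv2.imwrite('pics/w7.png',im)"
```

```text
t 8.15 pos [ 562.8 -156.8    6. ] yaw [ 3.1351e+00 -2.8000e-03  1.5055e+00] F [-0.26  0.92  0.62] w 68.5
slide [56.8 -0.9 -0.8] turn -0.003
```

View pics/w7.png

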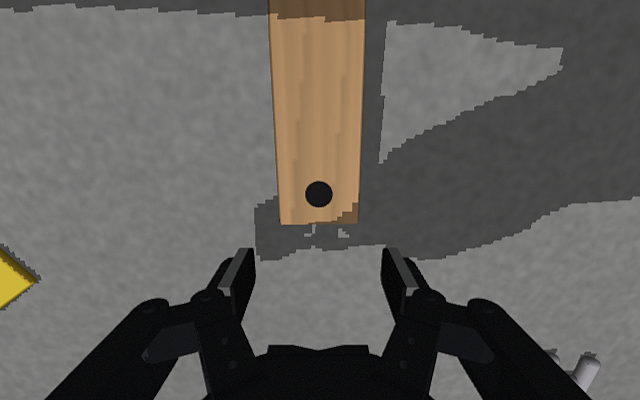

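Call:
play_rows(slide=[[0, 0, -5], [0, -0.5, -5], [0, -0.5, -5], [0, -0.5, -5], [0, -0.5, -5]], turn=[0, -0.003, -0.003, -0.003, -0.003], fingers=[0.2, 0.2, 0.2, 0.2, 0.2])

```text
clock: 8.82
eef_pos: [562.4, -155.2, 11.0]
tool_rot: [3.135, -0.004, 1.51]
force: [0.3, 0.1, -0.1]
width: 17.0
```

```bash
python3 -c "
from h import *
togo(565.6,-100,10,1.5086)
im,d=vision.get_image('wrist');cv2.imwrite('pics/w8.png',im)"
```

```text
t 8.82 pos [ 562.4 -155.2   11. ] yaw [ 3.1352 -0.0038  1.5101] F [ 0.3   0.1  -0.08] w 17.0
slide [55.2 -0.2  1.2] turn 0.002
```

View pics/w8.png

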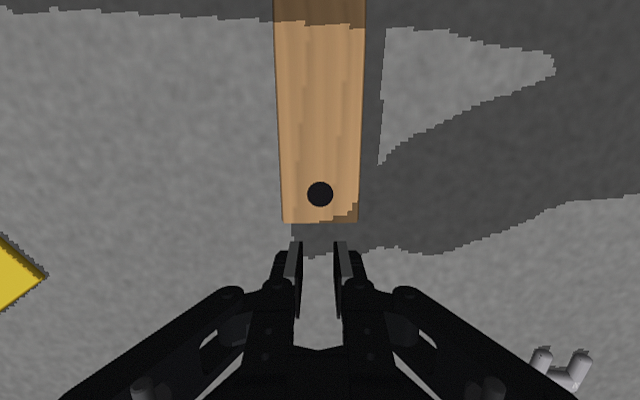

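Call:
play_rows(slide=[[8, 0, 0], [16, 0, 0], [21, 0, 0], [24, 0, 0], [24, 0, 0]], turn=[0, 0, 0, 0, 0], fingers=[0.2, 0.2, 0.2, 0.2, 0.2])

```text
clock: 9.5
eef_pos: [563.8, -131.5, 11.1]
tool_rot: [3.135, -0.003, 1.51]
force: [-0.3, -1.4, -0.1]
width: 16.9
```

```bash
cat > f.py <<'E'
from h import *
for i in range(1):
    s=ctrl.read_state(); y=s['tool_rot'][2]; a=np.array([np.cos(1.509),np.sin(1.509)]); n=np.array([a[1],-a[0]])
    print(round(s['clock'],2),'along',round(a@(s['eef_pos'][:2]-[575.6,59.5]),2),'lat',round(n@(s['eef_pos'][:2]-[575.6,59.5]),2),'z',s['eef_pos'][2].round(2),'yaw',round(y,4),'push',round(-a@s['force'][:2],2),'Fz',round(s['force'][2],2),'w',round(s['width'],1),'qd',np.abs(s['qd']).max().round(3))
E
python3 f.py
```

```text
9.5 along -191.39 lat 0.05 z 11.08 yaw 1.51 push 1.46 Fz -0.13 w 16.9 qd 0.006
```

Call:
play_rows(slide=[[3, 0, 0], [6, 0, 0], [9, 0, 0], [12, 0, 0], [12, 0, 0]], turn=[0, 0, 0, 0, 0], fingers=[0.2, 0.2, 0.2, 0.2, 0.2])

```text
clock: 10.12
eef_pos: [564.3, -121.0, 11.1]
tool_rot: [3.135, -0.002, 1.509]
force: [-0.8, -5.2, -0.0]
width: 17.1
```

```bash
python3 f.py
```

```text
10.12 along -180.86 lat -0.08 z 11.12 yaw 1.5088 push 5.24 Fz -0.01 w 17.1 qd 0.003
```

Call:
play_rows(slide=[[4, 0, 0], [8, 0, 0], [12, 0, 0], [15, 0, 0], [15, 0, 0]], turn=[0, 0, 0, 0, 0], fingers=[0.2, 0.2, 0.2, 0.2, 0.2])

```text
clock: 10.75
eef_pos: [565.1, -106.6, 11.1]
tool_rot: [3.136, -0.001, 1.508]
force: [-1.6, -3.9, -0.4]
width: 17.2
```

```bash
python3 f.py;  python3 -c "
from h import *
for n in('top','scene','wrist'):
  im,d=vision.get_image(n);cv2.imwrite(f'pics/{n}9.png',im)
im=cv2.imread('pics/top9.png');a=cv2.resize(im[150:230,290:390],None,fx=5,fy=5,interpolation=2)
im=cv2.imread('pics/scene9.png');b=cv2.resize(im[170:250,260:360],None,fx=5,fy=5,interpolation=2)
cv2.imwrite('pics/t9.png',np.vstack([a,b])[:,:])"
```

```text
10.75 along -166.43 lat -0.21 z 11.12 yaw 1.5082 push 3.98 Fz -0.44 w 17.2 qd 0.002
```

View pics/t9.png

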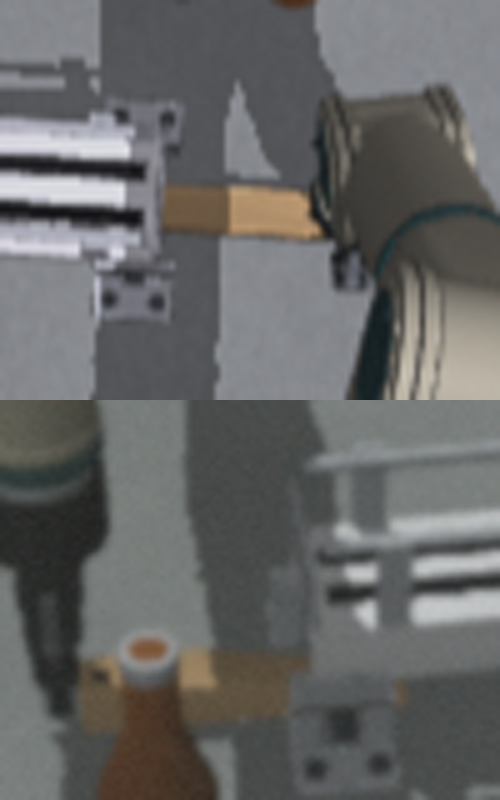

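View pics/wrist9.png

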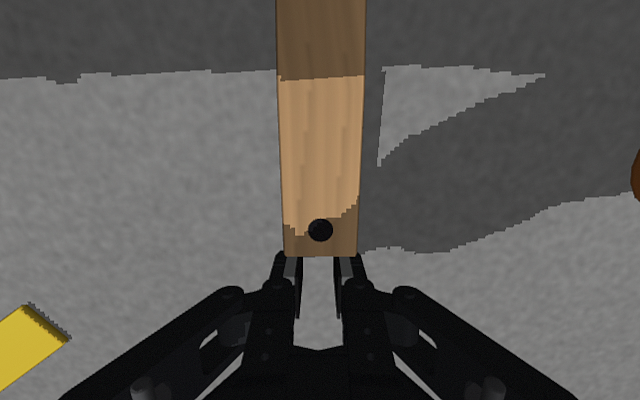

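Call:
play_rows(slide=[[3, 0, 0], [6, 0, 0], [9, 0, 0], [12, 0, 0], [12, 0, 0]], turn=[0, 0, 0, 0, 0], fingers=[0.2, 0.2, 0.2, 0.2, 0.2])

```text
clock: 11.52
eef_pos: [565.8, -94.6, 11.1]
tool_rot: [3.136, -0.001, 1.508]
force: [-0.0, -3.9, -1.0]
width: 17.5
```

```bash
python3 f.py
```

```text
11.53 along -154.39 lat -0.29 z 11.09 yaw 1.5082 push 3.89 Fz -0.98 w 17.5 qd 0.004
```

Call:
play_rows(slide=[[2, 0, 0], [4, 0, 0], [6, 0, 0], [8, 0, 0], [8, 0, 0]], turn=[0, 0, 0, 0, 0], fingers=[0.2, 0.2, 0.2, 0.2, 0.2])

```text
clock: 12.15
eef_pos: [566.3, -86.7, 11.1]
tool_rot: [3.136, -0.001, 1.508]
force: [0.8, -4.9, 0.1]
width: 17.1
```

```bash
python3 f.py
```

```text
12.15 along -146.51 lat -0.25 z 11.11 yaw 1.5081 push 4.88 Fz 0.12 w 17.1 qd 0.001
```

Call:
play_rows(slide=[[1, 0, 0], [2, 0, 0], [3, 0, 0], [3, 0, 0]], turn=[0, 0, 0, 0], fingers=[0.2, 0.2, 0.2, 0.2])

```text
clock: 12.65
eef_pos: [566.4, -84.0, 11.1]
tool_rot: [3.136, -0.001, 1.508]
force: [-0.2, -3.7, -0.4]
width: 16.8
```

```bash
python3 f.py
```

```text
12.65 along -143.76 lat -0.33 z 11.1 yaw 1.5079 push 3.68 Fz -0.43 w 16.8 qd 0.002
```

Call:
play_rows(slide=[[1, 0, 0], [2, 0, 0], [3, 0, 0], [3, 0, 0]], turn=[0, 0, 0, 0], fingers=[0.2, 0.2, 0.2, 0.2])

```text
clock: 13.15
eef_pos: [566.4, -82.6, 11.1]
tool_rot: [3.136, 0.001, 1.507]
force: [-0.2, -7.4, -0.8]
width: 17.1
```

```bash
python3 f.py; python3 -c "
from h import *
im,d=vision.get_image('scene');cv2.imwrite('pics/s10.png',im)
cv2.imwrite('pics/s10c.png',cv2.resize(im[180:250,290:370],None,fx=8,fy=8,interpolation=2))"
```

```text
13.15 along -142.4 lat -0.41 z 11.14 yaw 1.5068 push 7.35 Fz -0.84 w 17.1 qd 0.002
```

View pics/s10c.png

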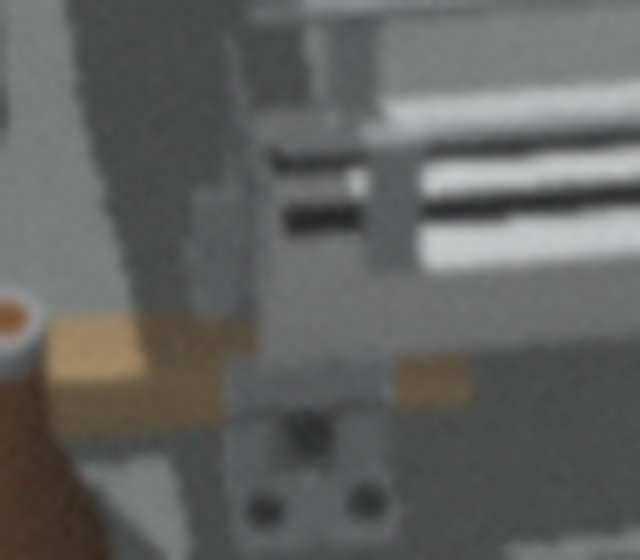

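Call:
play_rows(slide=[[1.5, 0, 0], [2, 0, 0], [2.5, 0, 0], [3, 0, 0], [3, 0, 0]], turn=[0, 0, 0, 0, 0], fingers=[0.2, 0.2, 0.2, 0.2, 0.2])

```text
clock: 13.82
eef_pos: [566.3, -82.5, 11.2]
tool_rot: [3.136, 0.004, 1.505]
force: [-0.9, -10.3, -0.4]
width: 17.0
```

```bash
python3 f.py
```

```text
13.82 along -142.32 lat -0.54 z 11.16 yaw 1.5048 push 10.31 Fz -0.43 w 17.0 qd 0.002
```

Call:
play_rows(slide=[[2.5, 0, 0], [3, 0, 0], [3.5, 0, 0], [4, 0, 0], [4, 0, 0]], turn=[0, 0, 0, 0, 0], fingers=[0.2, 0.2, 0.2, 0.2, 0.2])

```text
clock: 14.45
eef_pos: [566.1, -82.4, 11.2]
tool_rot: [3.137, 0.008, 1.502]
force: [-0.2, -11.8, 0.9]
width: 17.5
```

```bash
python3 f.py
```

```text
14.45 along -142.24 lat -0.7 z 11.2 yaw 1.5024 push 11.84 Fz 0.92 w 17.5 qd 0.002
```

Call:
play_rows(slide=[[3.5, 0, 0], [4, 0, 0], [4.5, 0, 0], [5, 0, 0], [5, 0, 0]], turn=[-0.004, -0.004, -0.004, -0.004, -0.004], fingers=[0.2, 0.2, 0.2, 0.2, 0.2])

```text
clock: 15.08
eef_pos: [566.0, -82.4, 11.3]
tool_rot: [3.137, 0.013, 1.503]
force: [-0.1, -13.7, 0.3]
width: 16.7
```

```bash
python3 f.py
```

```text
15.07 along -142.22 lat -0.77 z 11.27 yaw 1.5031 push 13.72 Fz 0.26 w 16.7 qd 0.001
```

Call:
play_rows(slide=[[4.5, 0, 0], [5, 0, 0], [5.5, 0, 0], [5.6, 0, 0], [5.6, 0, 0]], turn=[-0.004, -0.004, -0.004, -0.004, -0.004], fingers=[0.2, 0.2, 0.2, 0.2, 0.2])

```text
clock: 15.7
eef_pos: [566.0, -82.4, 11.3]
tool_rot: [3.138, 0.019, 1.503]
force: [-0.8, -14.3, 0.2]
width: 17.2
```

```bash
python3 f.py; python3 -c "
from h import *
for n in ('scene','top','wrist'):
  im,d=vision.get_image(n);cv2.imwrite(f'pics/{n}11.png',im)
  s=ctrl.read_state();print(s['force'].round(2))
im=cv2.imread('pics/scene11.png');cv2.imwrite('pics/s11c.png',cv2.resize(im[180:250,290:370],None,fx=8,fy=8,interpolation=2))"
```

```text
15.7 along -142.23 lat -0.82 z 11.33 yaw 1.5032 push 14.35 Fz 0.16 w 17.2 qd 0.002
[ -0.17 -14.25  -1.27]
[ -0.11 -14.37  -0.29]
[  0.13 -14.29   0.25]
```

View pics/s11c.png

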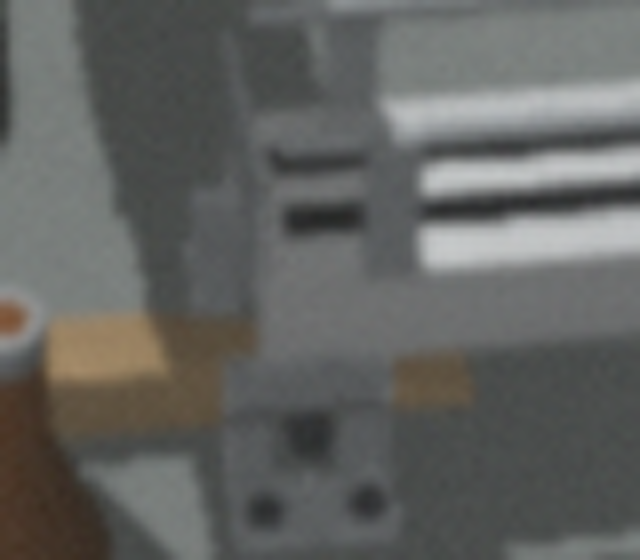

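View pics/wrist11.png

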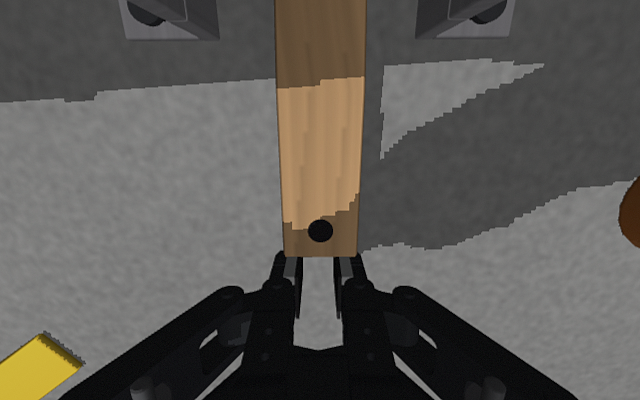

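```bash
python3 -c "
from h import *
a=cv2.imread('pics/scene0.png',0);b=cv2.imread('pics/scene11.png',0); s=vision.camera_params('scene')
for (x0,y0,x1,y1) in ((338,185,362,212),(395,175,425,210),(520,180,550,215)):
  t=a[y0:y1,x0:x1]; r=cv2.matchTemplate(b[y0-10:y1+10,x0-10:x1+10],t,5); _,v,_,l=cv2.minMaxLoc(r)
  f=r[max(l[1]-1,0):l[1]+2,l[0]]; sub=(f[0]-f[2])/(2*(f[0]-2*f[1]+f[2])) if len(f)==3 else 0
  print('shift',l[0]-10,l[1]-10+sub,v)
for y in (60,100,200): 
  print(proj(s,(575,y,88))-proj(s,(575,y,98)))
"
```

```text
shift 0 -2.1542459 0.9757314324378967
shift 0 -1.1425749 0.9748872518539429
shift 0 0.004746949 0.9985123872756958
[-0.0184975   2.62435222]
[-0.08966058  2.61862451]
[-0.26082747  2.60416634]
```

Call:
play_rows(slide=[[-5, 0, 0], [-15, 0, 0], [-30, 0, 0], [-45, 0, 0], [-60, 0, 0]], turn=[0, 0, 0, 0, 0], fingers=[0.2, 0.2, 0.2, 0.2, 0.2])

```text
clock: 16.48
eef_pos: [561.8, -143.5, 12.5]
tool_rot: [3.137, 0.019, 1.503]
force: [0.3, -0.6, 0.2]
width: 16.7
```

Call:
play_rows(slide=[[-20, 0, -20], [-50, 0, -60], [-80, 0, -110], [-80, 0, -150], [-80, 0, -150]], turn=[0, 0, 0, 0, 0], fingers=[0.2, 0.2, 0.2, 0.2, 0.2])

```text
clock: 17.1
eef_pos: [557.9, -222.3, 167.5]
tool_rot: [3.131, 0.021, 1.501]
force: [0.2, 0.4, -1.5]
width: 16.8
```

```bash
python3 f.py; python3 -c "
from h import *
s=ctrl.read_state();print(s['force'].round(2))
for n in ('scene','top','wrist'):
  im,d=vision.get_image(n);cv2.imwrite(f'pics/{n}12.png',im)
a=cv2.imread('pics/scene11.png',0);b=cv2.imread('pics/scene12.png',0)
for (x0,y0,x1,y1) in ((338,185,362,212),(338,212,352,238)):
  t=a[y0:y1,x0:x1]; r=cv2.matchTemplate(b[y0-10:y1+10,x0-10:x1+10],t,5); _,v,_,l=cv2.minMaxLoc(r)
  f=r[l[1]-1:l[1]+2,l[0]]; print('shift',l[0]-10,l[1]-10+(f[0]-f[2])/(2*(f[0]-2*f[1]+f[2])),v)
im=cv2.imread('pics/scene12.png');cv2.imwrite('pics/s12c.png',cv2.resize(im[170:300,240:430],None,fx=4,fy=4,interpolation=2))"
```

```text
17.1 along -282.33 lat -0.28 z 167.47 yaw 1.5008 push -0.4 Fz -1.46 w 16.8 qd 0.058
[ 0.16  0.39 -1.46]
shift 0 0.008180661 0.9973806738853455
shift 0 -0.08240741 0.9964284896850586
```

View pics/s12c.png

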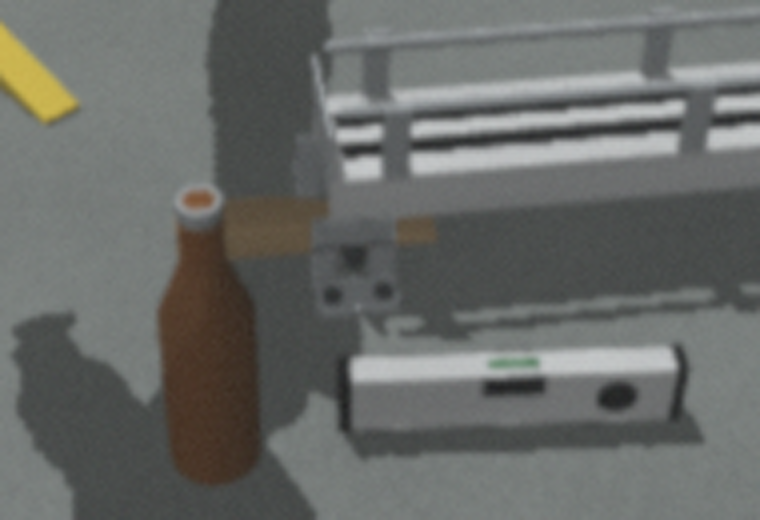

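View pics/top12.png

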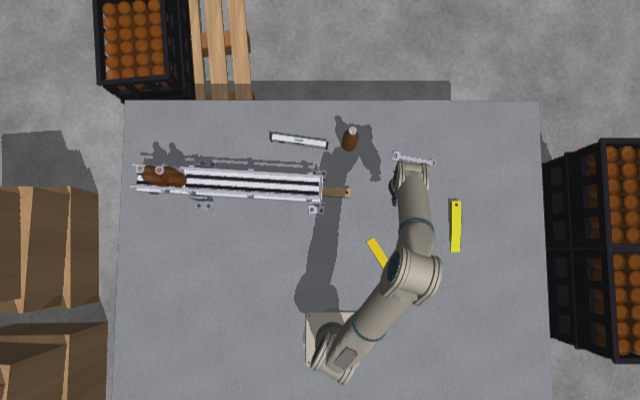

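The lane has stayed up with the gripper withdrawn. The wedge sits straight at (338,192), and the bottle, level and spanner are where they were. I'm handing the job in.

```bash
python3 -c "
from cell import ctrl
print(ctrl.finish_job())"
```

```text
the job is handed in; nothing more can be done
None
```

The wedge is driven in under the foot bar and nipped, the lane stays up on the wedge alone, and the job was handed in at about 17 s of the 48 s allowed.

**What I did:** I gripped the hardwood wedge by its head, carried it over and set its toe flat under the bar. I then let go and drove it in with the part-closed fingertips against its butt.

**Force:** The push was 4–5 N while the lane was rising. It then climbed steeply to about 14.3 N with only about 0.2 mm of further travel. I stopped there, inside the 13–17 N band.

**Last checks:**
- **Hold:** After I backed off there was no measurable shift of the lane (under 0.1 pixel), and the wrist force was back to about zero apart from roughly 1.5 N vertical, as when the arm moved free earlier.
- **Neighbours:** In the final pictures the bottle, level and spanner look unmoved, though I only judged this by eye.
- **Disagreement:** Measured in the scene camera, the lane's rise near its free end came out slightly small, about 2.15 pixels where I expected about 2.4 for the full 10 mm. That is near the limit of the method, so I took the steep force rise, and the bar looking to be at the top of its slot, as the deciding evidence.

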